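# Move charged battery packs to the analyser, bay for bay

### The arm

A 6-joint arm with a two-finger parallel gripper is mounted at the origin on the work surface. World frame = base frame: x ahead of the robot, y to its left, z up, the work surface at z = 0. Lengths are in mm, angles in degrees, forces in N, time in s.
With the tool pointing down it reaches from about 350 to 950 mm from the base axis. Payload 17.4 kg.
Tool frame: the origin (TCP) lies at the very end of the fingers, on their centre line; the grasp point (between the pads) lies 19 mm behind it; z points along the fingers, y is the line along which they close (so a half turn about z gives the same grasp; the last joint's range is limited). The gripper opens to 93 mm and grips with 3 to 60 N. Pads are 15 mm wide; open, the fingers measure 128 mm over their backs; the gripper's body (75 mm by 188 mm) begins 65 mm behind the grasp point.
Start: joints at [71.459, 6.646, 82.598, -0, 90.757, -2.166], TCP at [190.307, 647.623, 196.646] pointing down, gripper open.
Joint ranges: [-162.19, 162.19], [-47.58, 125.68], [4.15, 143.07], [-65.23, 245.23], [0.69, 171.88], [-170.13, 170.13]. Speed limits (degrees/s): [108.29, 108.29, 127.2, 180, 180, 180].

### API

Orientations are given as [roll, pitch, yaw] about the fixed x, y, z axes, in that order (R = Rz(yaw) Ry(pitch) Rx(roll)).
In Python, from bench import r gives the robot as it stands.
- The arm moves only by the tool drive_tool, never from a script. Its argument "rows" is text: rows parted by semicolons, each of 5 numbers parted by spaces: the shift along the tool's x, y, z in mm, then the turn about the tool's z in rad, then the closure in counts, from 0 (fully open) to 255 (shut). A call has 1 to 8 rows; each row is the pose to reach, as a shift and turn from the pose commanded when the call began, along the tool's axes at that moment; what a row does not reach only later rows make up. A row lasts 1/10 s, in which the tool goes at most 50 mm and 8.59 degrees, less where a joint would pass 70% of its speed; a pose out of reach is approached as far as the arm can. A call with a gripper value outside its range is refused whole. The fingers move at their own pace and stop on an object; "grip_force" is the grip in N (left out, the last holds). Time passes only in rows, so rows that repeat a pose let the fingers close. It gives the time, the measured TCP pose, the force, the opening and the grip force at its end, in the units of the state.
- r.state(): the state, without advancing time (a new reading comes with each control period).
- r.snapshot(name): name is "scene" or "top"; returns the picture (400x640x3 uint8, red, green, blue); there is no depth.
- r.camera_model(name): a dict with "mtx" (3x3 intrinsics, pixels), "world_to_cam" (4x4, takes a point from world to camera coordinates). Camera axes: x right, y up, looking along -z (the intrinsics and any distortion apply to the point x, -y, -z); pixel columns grow to the right and rows downward; lengths in mm; the calibration is good to about 2 mm. A picture is of the moment at which its call begins. camera_model takes no time and is no camera call.
- r.hand_in(): hands the job in; it is judged then, once.
The state is a dict: "time_s": time; "q": joint angles; "joint_vel": joint speeds; "joint_torque": joint torques, N m; "tool_pos": TCP position; "ee_rot": TCP orientation; "force": force on the tool from outside, world axes, zero at the start; "moment": the same for the moment, N m; "gripper_width": opening from 0.0 (shut) to 1.0 (fully open); "grip_force": force on a finger pad.
Only numpy, scipy, OpenCV 4.12 (cv2) and the standard library are available. Lean on these libraries where they do the work, as an engineer would, in place of code of your own. Each camera call takes 0.05 s, during which the arm holds its last target. There are 200 camera calls.

### The job

The four battery packs are charged: move them from the dark charger into the empty cups of the light battery analyser for their capacity test, each into the bay of the same number, since the packs carry no marks and the records go by bay. On each machine bay one is the bay next to its control panel (the end with the display and keys; the panels may be at different ends) and the numbers run away from it. Move one pack at a time in the order one, two, three, four, and set each down gently, upright and fully home in its cup, without dropping it, knocking it over or shifting the other packs out of their cups.

Things in the scene. Friction and masses are not known exactly. Their poses are not given: they have to be found in the camera images.
- pack_a_mid (a point): Centre (half-way up) of one of four identical black battery packs with a blank grey label band: upright block 52 mm along x, 30 along y, 90 tall, 0.15 to 0.24 kg. All start in the charger's cups, in a row along their y, 52 mm apart. The letters are shuffled: only the bay it starts in counts.
- pack_b_mid (a point): Centre of another such pack (52 x 30 x 90 mm). Neighbours leave 22 mm between their 30 mm sides; nothing stands beside the x faces above the cup walls, so grip from above across the 52 mm width (along x), in the upper half.
- pack_c_mid (a point): Centre of another such pack (52 x 30 x 90 mm). Seated in a charger or analyser cup its centre is 81 mm and its top 126 mm above the bench.
- pack_d_mid (a point): Centre of another such pack (52 x 30 x 90 mm). A half turn about the vertical makes no difference to a pack.
- analyser_cup_a_floor (a point): Middle of the inner floor of one of the analyser's four identical open grey cups, empty at the start; letters shuffled, the bay number follows from the distance to the analyser's panel. The floor is 36 mm above the bench; the pack's underside rests on it when fully home. Axes as the machine's: row of cups along y, 52 mm apart.
- analyser_cup_b_floor (a point): Floor middle of another such cup. Walls rise 24 mm above the floor and splay outward: inside about 62 (x) by 40 mm (y) at the floor, 70 by 47 at the mouth.
- analyser_cup_c_floor (a point): Floor middle of another such cup. A pack stands in it with its 52 mm width along the cup's x and its 30 mm along the cup's y.
- analyser_cup_d_floor (a point): Floor middle of another such cup. The charger's cups are of the same size and height.
- charger_panel_base (a point): Control panel end (small display, 3 white keys) of the dark grey charger. On the bench under the middle of that end block (118 mm in x, 56 in y, 50 high); axes as the machine's, row of bays along y. The panel is at the +y or the -y end (varies); the other end is the supply block (vents, switch). Bays one to four are in line along y, centres 54, 106, 158, 210 mm from this point.
- analyser_panel_base (a point): Control panel end (large display, 12 black keys) of the beige analyser. On the bench under the middle of that end block (118 mm in x, 56 in y, 50 high); axes as the machine's, row of bays along y. The panel is at the +y or the -y end (varies); the other end is the supply block (vents, switch). Bays one to four are in line along y, centres 54, 106, 158, 210 mm from this point.
There are look-alikes about, which are no part of the job. What is shaped like the part that bears pack_d_mid but green is not meant. What is shaped like the part that bears pack_b_mid but orange is not meant.

How it is judged (in metres and radians):
On the way, in this order (a step that is already met when the one before it is completed fails the run):
1. a pack stands home in analyser bay one and the packs of charger bays after one are still in their bays (((horizontal distance between pack_a_mid and analyser_panel_base between 0.044 and 0.064 m and height (world z) of pack_a_mid below 0.086 m) or (horizontal distance between pack_b_mid and analyser_panel_base between 0.044 and 0.064 m and height (world z) of pack_b_mid below 0.086 m) or (horizontal distance between pack_c_mid and analyser_panel_base between 0.044 and 0.064 m and height (world z) of pack_c_mid below 0.086 m) or (horizontal distance between pack_d_mid and analyser_panel_base between 0.044 and 0.064 m and height (world z) of pack_d_mid below 0.086 m)) and ((horizontal distance between pack_a_mid and charger_panel_base between 0.096 and 0.116 m and height (world z) of pack_a_mid below 0.086 m) or (horizontal distance between pack_b_mid and charger_panel_base between 0.096 and 0.116 m and height (world z) of pack_b_mid below 0.086 m) or (horizontal distance between pack_c_mid and charger_panel_base between 0.096 and 0.116 m and height (world z) of pack_c_mid below 0.086 m) or (horizontal distance between pack_d_mid and charger_panel_base between 0.096 and 0.116 m and height (world z) of pack_d_mid below 0.086 m)) and ((horizontal distance between pack_a_mid and charger_panel_base between 0.148 and 0.168 m and height (world z) of pack_a_mid below 0.086 m) or (horizontal distance between pack_b_mid and charger_panel_base between 0.148 and 0.168 m and height (world z) of pack_b_mid below 0.086 m) or (horizontal distance between pack_c_mid and charger_panel_base between 0.148 and 0.168 m and height (world z) of pack_c_mid below 0.086 m) or (horizontal distance between pack_d_mid and charger_panel_base between 0.148 and 0.168 m and height (world z) of pack_d_mid below 0.086 m)) and ((horizontal distance between pack_a_mid and charger_panel_base between 0.2 and 0.22 m and height (world z) of pack_a_mid below 0.086 m) or (horizontal distance between pack_b_mid and charger_panel_base between 0.2 and 0.22 m and height (world z) of pack_b_mid below 0.086 m) or (horizontal distance between pack_c_mid and charger_panel_base between 0.2 and 0.22 m and height (world z) of pack_c_mid below 0.086 m) or (horizontal distance between pack_d_mid and charger_panel_base between 0.2 and 0.22 m and height (world z) of pack_d_mid below 0.086 m))), for 0.2 s.
2. a pack stands home in analyser bay two, bays before it still filled, and the packs of charger bays after two are still in their bays (((horizontal distance between pack_a_mid and analyser_panel_base between 0.044 and 0.064 m and height (world z) of pack_a_mid below 0.086 m) or (horizontal distance between pack_b_mid and analyser_panel_base between 0.044 and 0.064 m and height (world z) of pack_b_mid below 0.086 m) or (horizontal distance between pack_c_mid and analyser_panel_base between 0.044 and 0.064 m and height (world z) of pack_c_mid below 0.086 m) or (horizontal distance between pack_d_mid and analyser_panel_base between 0.044 and 0.064 m and height (world z) of pack_d_mid below 0.086 m)) and ((horizontal distance between pack_a_mid and analyser_panel_base between 0.096 and 0.116 m and height (world z) of pack_a_mid below 0.086 m) or (horizontal distance between pack_b_mid and analyser_panel_base between 0.096 and 0.116 m and height (world z) of pack_b_mid below 0.086 m) or (horizontal distance between pack_c_mid and analyser_panel_base between 0.096 and 0.116 m and height (world z) of pack_c_mid below 0.086 m) or (horizontal distance between pack_d_mid and analyser_panel_base between 0.096 and 0.116 m and height (world z) of pack_d_mid below 0.086 m)) and ((horizontal distance between pack_a_mid and charger_panel_base between 0.148 and 0.168 m and height (world z) of pack_a_mid below 0.086 m) or (horizontal distance between pack_b_mid and charger_panel_base between 0.148 and 0.168 m and height (world z) of pack_b_mid below 0.086 m) or (horizontal distance between pack_c_mid and charger_panel_base between 0.148 and 0.168 m and height (world z) of pack_c_mid below 0.086 m) or (horizontal distance between pack_d_mid and charger_panel_base between 0.148 and 0.168 m and height (world z) of pack_d_mid below 0.086 m)) and ((horizontal distance between pack_a_mid and charger_panel_base between 0.2 and 0.22 m and height (world z) of pack_a_mid below 0.086 m) or (horizontal distance between pack_b_mid and charger_panel_base between 0.2 and 0.22 m and height (world z) of pack_b_mid below 0.086 m) or (horizontal distance between pack_c_mid and charger_panel_base between 0.2 and 0.22 m and height (world z) of pack_c_mid below 0.086 m) or (horizontal distance between pack_d_mid and charger_panel_base between 0.2 and 0.22 m and height (world z) of pack_d_mid below 0.086 m))), for 0.2 s.
3. a pack stands home in analyser bay three, bays before it still filled, and the packs of charger bays after three are still in their bays (((horizontal distance between pack_a_mid and analyser_panel_base between 0.044 and 0.064 m and height (world z) of pack_a_mid below 0.086 m) or (horizontal distance between pack_b_mid and analyser_panel_base between 0.044 and 0.064 m and height (world z) of pack_b_mid below 0.086 m) or (horizontal distance between pack_c_mid and analyser_panel_base between 0.044 and 0.064 m and height (world z) of pack_c_mid below 0.086 m) or (horizontal distance between pack_d_mid and analyser_panel_base between 0.044 and 0.064 m and height (world z) of pack_d_mid below 0.086 m)) and ((horizontal distance between pack_a_mid and analyser_panel_base between 0.096 and 0.116 m and height (world z) of pack_a_mid below 0.086 m) or (horizontal distance between pack_b_mid and analyser_panel_base between 0.096 and 0.116 m and height (world z) of pack_b_mid below 0.086 m) or (horizontal distance between pack_c_mid and analyser_panel_base between 0.096 and 0.116 m and height (world z) of pack_c_mid below 0.086 m) or (horizontal distance between pack_d_mid and analyser_panel_base between 0.096 and 0.116 m and height (world z) of pack_d_mid below 0.086 m)) and ((horizontal distance between pack_a_mid and analyser_panel_base between 0.148 and 0.168 m and height (world z) of pack_a_mid below 0.086 m) or (horizontal distance between pack_b_mid and analyser_panel_base between 0.148 and 0.168 m and height (world z) of pack_b_mid below 0.086 m) or (horizontal distance between pack_c_mid and analyser_panel_base between 0.148 and 0.168 m and height (world z) of pack_c_mid below 0.086 m) or (horizontal distance between pack_d_mid and analyser_panel_base between 0.148 and 0.168 m and height (world z) of pack_d_mid below 0.086 m)) and ((horizontal distance between pack_a_mid and charger_panel_base between 0.2 and 0.22 m and height (world z) of pack_a_mid below 0.086 m) or (horizontal distance between pack_b_mid and charger_panel_base between 0.2 and 0.22 m and height (world z) of pack_b_mid below 0.086 m) or (horizontal distance between pack_c_mid and charger_panel_base between 0.2 and 0.22 m and height (world z) of pack_c_mid below 0.086 m) or (horizontal distance between pack_d_mid and charger_panel_base between 0.2 and 0.22 m and height (world z) of pack_d_mid below 0.086 m))), for 0.2 s.
At the end, for the whole second after the job is handed in: Each analyser cup holds one pack (centre within 10 mm along and across the row, height within 5 mm of home, tilt under 0.12 rad), at rest, free of the fingers; they were moved in bay order, so each is in the bay of the same number as it had in the charger (((horizontal distance between pack_a_mid and analyser_panel_base between 0.044 and 0.064 m and height (world z) of pack_a_mid below 0.086 m) or (horizontal distance between pack_b_mid and analyser_panel_base between 0.044 and 0.064 m and height (world z) of pack_b_mid below 0.086 m) or (horizontal distance between pack_c_mid and analyser_panel_base between 0.044 and 0.064 m and height (world z) of pack_c_mid below 0.086 m) or (horizontal distance between pack_d_mid and analyser_panel_base between 0.044 and 0.064 m and height (world z) of pack_d_mid below 0.086 m)) and ((horizontal distance between pack_a_mid and analyser_panel_base between 0.096 and 0.116 m and height (world z) of pack_a_mid below 0.086 m) or (horizontal distance between pack_b_mid and analyser_panel_base between 0.096 and 0.116 m and height (world z) of pack_b_mid below 0.086 m) or (horizontal distance between pack_c_mid and analyser_panel_base between 0.096 and 0.116 m and height (world z) of pack_c_mid below 0.086 m) or (horizontal distance between pack_d_mid and analyser_panel_base between 0.096 and 0.116 m and height (world z) of pack_d_mid below 0.086 m)) and ((horizontal distance between pack_a_mid and analyser_panel_base between 0.148 and 0.168 m and height (world z) of pack_a_mid below 0.086 m) or (horizontal distance between pack_b_mid and analyser_panel_base between 0.148 and 0.168 m and height (world z) of pack_b_mid below 0.086 m) or (horizontal distance between pack_c_mid and analyser_panel_base between 0.148 and 0.168 m and height (world z) of pack_c_mid below 0.086 m) or (horizontal distance between pack_d_mid and analyser_panel_base between 0.148 and 0.168 m and height (world z) of pack_d_mid below 0.086 m)) and ((horizontal distance between pack_a_mid and analyser_panel_base between 0.2 and 0.22 m and height (world z) of pack_a_mid below 0.086 m) or (horizontal distance between pack_b_mid and analyser_panel_base between 0.2 and 0.22 m and height (world z) of pack_b_mid below 0.086 m) or (horizontal distance between pack_c_mid and analyser_panel_base between 0.2 and 0.22 m and height (world z) of pack_c_mid below 0.086 m) or (horizontal distance between pack_d_mid and analyser_panel_base between 0.2 and 0.22 m and height (world z) of pack_d_mid below 0.086 m)) and x of pack_a_mid in the frame of analyser_panel_base between -0.01 and 0.01 m and x of pack_b_mid in the frame of analyser_panel_base between -0.01 and 0.01 m and x of pack_c_mid in the frame of analyser_panel_base between -0.01 and 0.01 m and x of pack_d_mid in the frame of analyser_panel_base between -0.01 and 0.01 m and height (world z) of each of pack_a_mid, pack_b_mid, pack_c_mid, pack_d_mid above 0.076 m and angle between each of pack_a_mid, pack_b_mid, pack_c_mid, pack_d_mid's own z axis and vertical below 0.12 rad and linear speed of each of pack_a, pack_b, pack_c, pack_d below 0.02 m/s and contact force between each of pack_a, pack_b, pack_c, pack_d and the fingers below 0.1 N); the robot touches nothing.
It fails at once if a pack is dropped (falls free, out of the fingers, faster than 0.6 m/s: a drop of about 2 cm) ((linear speed of pack_a above 0.6 m/s and contact force between pack_a and the fingers below 0.05 N) or (linear speed of pack_b above 0.6 m/s and contact force between pack_b and the fingers below 0.05 N) or (linear speed of pack_c above 0.6 m/s and contact force between pack_c and the fingers below 0.05 N) or (linear speed of pack_d above 0.6 m/s and contact force between pack_d and the fingers below 0.05 N)).
It fails at once if a pack is tipped by more than 0.7 rad (angle between any of pack_a_mid, pack_b_mid, pack_c_mid, pack_d_mid's own z axis and vertical above 0.7 rad).
It also fails if it takes over 115 s, if anything falls off the work surface, if the arm or the gripper's body presses on something with over 40 N, if the wrist force passes 120 N, or if a joint passes its speed limit or range.

## Working session

There is one attempt and no reset: what is moved stays moved. The work goes in short steps, Python scripts to look and compute and a tool call to move; the robot and the scene stay as the last step left them, time stands still between calls to the robot, and variables do not carry over. Pictures are saved under pics/ and viewed, at most 14 in all, crops included, and the job is handed in when it is done.

Besides the shell and the picture viewer there is one more tool, called as a command line: name --argument value ..., lists and objects as JSON in quotes. drive_tool: Moves the arm, as the interface text tells. Its arguments: {"type":"object","properties":{"rows":{"type":"string"},"grip_force":{"type":"number"}},"required":["rows"]}

```bash
mkdir -p pics
python3 - <<'E'
from bench import r
import cv2
for n in("scene","top"):
    cv2.imwrite(f"pics/{n}0.png",cv2.cvtColor(r.snapshot(n),cv2.COLOR_RGB2BGR))
    m=r.camera_model(n);print(n,m["mtx"],m["world_to_cam"],[k for k in m])
print(r.state())
E
```

```text
scene [[393.01993449   0.         320.02092885]
 [  0.         393.01993449 205.51425275]
 [  0.           0.           1.        ]] [[-8.31308994e-02  9.96534627e-01 -2.82673871e-03  5.66574569e+01]
 [-5.83216533e-01 -4.63514741e-02  8.10993228e-01  2.37250881e+02]
 [ 8.08051811e-01  6.90671972e-02  5.85048710e-01 -1.52363346e+03]
 [ 0.00000000e+00  0.00000000e+00  0.00000000e+00  1.00000000e+00]] ['mtx', 'world_to_cam']
top [[450.714141     0.         320.50013747]
 [  0.         450.714141   201.32086202]
 [  0.           0.           1.        ]] [[ 1.96651520e-02 -9.99587699e-01  2.09216270e-02 -1.59611555e+01]
 [ 9.96264797e-01  2.13510042e-02  8.36695231e-02 -5.64224814e+02]
 [-8.40817238e-02  1.91981066e-02  9.96273906e-01 -1.33079265e+03]
 [ 0.00000000e+00  0.00000000e+00  0.00000000e+00  1.00000000e+00]] ['mtx', 'world_to_cam']
{'time_s': 0.1, 'q': array([ 7.14592651e+01,  6.67094791e+00,  8.26312881e+01, -8.56452381e-04,
        9.07573772e+01, -2.16552811e+00]), 'joint_vel': array([ 0.02349078, -0.10235499, -0.04747467,  0.05442608, -0.03187098,
       -0.01221673]), 'joint_torque': array([ 1.84722303e-03, -7.22897887e+01, -6.23864150e+01,  7.82436552e-02,
        2.25975236e-02, -8.16230590e-05]), 'tool_pos': array([190.24433296, 647.41861395, 195.99089587]), 'ee_rot': array([-1.79940397e+02, -1.39680044e-03,  1.63624782e+02]), 'force': array([ 0.66882684, -0.92343755,  0.05632206]), 'moment': array([ 0.03775157, -0.0120318 ,  0.00991459]), 'grip_force': 0.0, 'gripper_width': 1.0017784052851908}
```

View pics/scene0.png

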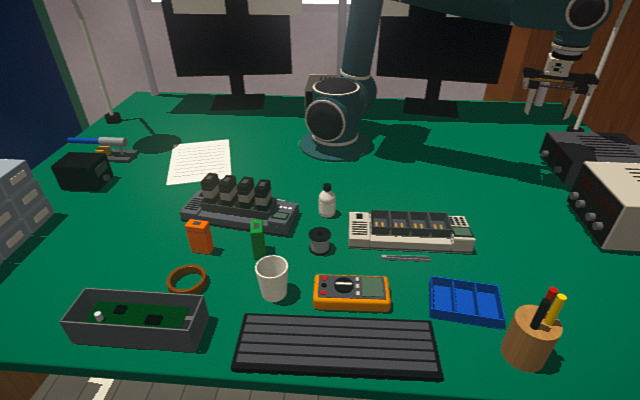

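View pics/top0.png

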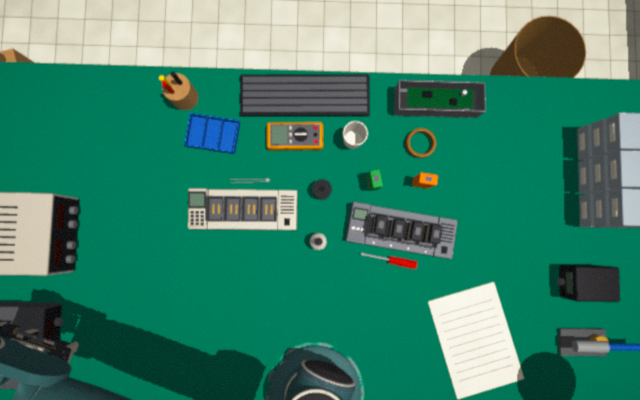

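The top view shows the beige analyser at about (187-297, 188-231), with its panel at the left (+y) end near (198,210), and the dark charger at (345-458, 203-258), with its display at the left end near (360,214). Possible packs are the four black ones in the charger near (375,225), (394,229), (414,233) and (433,237), the green block (375,180) and the orange block (427,180). I choose the four black ones. Next is a close crop to check.

Run:
```python
import cv2
i=cv2.imread("pics/top0.png")
a=cv2.resize(i[180:240,180:305],None,fx=6.2,fy=6.2,interpolation=cv2.INTER_CUBIC)[:300]
a=cv2.resize(i[185:235,182:302],(720,300),interpolation=cv2.INTER_CUBIC)
b=cv2.resize(i[198:248,340:460],(720,300),interpolation=cv2.INTER_CUBIC)
b=cv2.resize(i[198:263,340:460],(720,390),interpolation=cv2.INTER_CUBIC)
cv2.imwrite("pics/an.png",a);cv2.imwrite("pics/ch.png",b)
```

```text
(no output)
```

View pics/an.png

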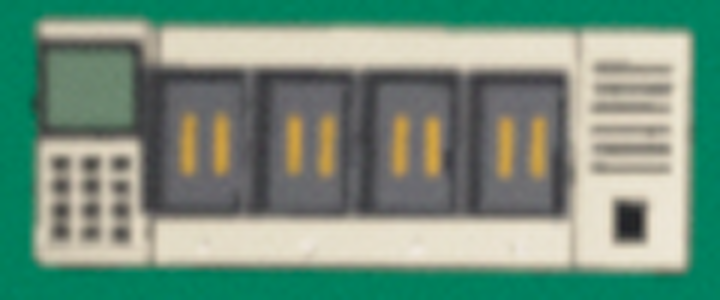

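View pics/ch.png

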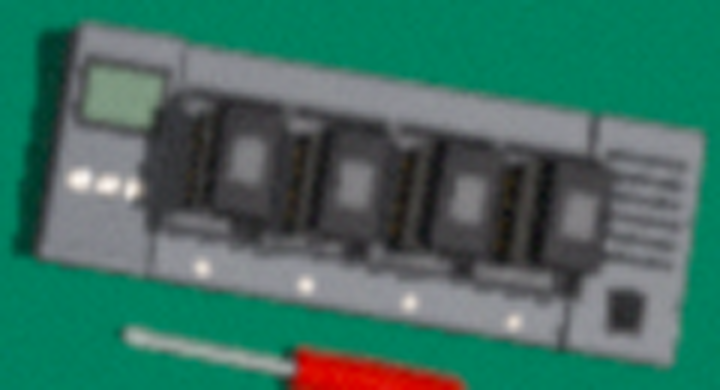

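The crops confirm the black packs, with top labels at about (250,160), (354,182), (467,198) and (580,213) in the charger crop. The analyser cup contacts centre at (205,145), (311,146), (417,147) and (522,149) in its crop. Both panels are at the left (+y) end, so bay one is leftmost on both machines.

```bash
cat > h.py <<'E'
import numpy as np
def ray(m,uv,z):
    K=np.array(m["mtx"]);T=np.array(m["world_to_cam"]);R=T[:3,:3];t=T[:3,3]
    d=np.linalg.inv(K)@[uv[0],uv[1],1];d=R.T@(d*[1,-1,-1]);c=-R.T@t
    return c+d*(z-c[2])/d[2]
def proj(m,p):
    T=np.array(m["world_to_cam"]);c=T[:3,:3]@p+T[:3,3];c=c*[1,-1,-1];v=np.array(m["mtx"])@c;return v[:2]/v[2]
E
python3 - <<'E'
from bench import r
from h import *
m=r.camera_model("top")
def show(n,pts,o,z):
    P=np.array([ray(m,((x+.5)/6-.5+o[0],(y+.5)/6-.5+o[1]),z) for x,y in pts]);print(n,P.round(1).tolist(),np.linalg.norm(np.diff(P[:,:2],axis=0),axis=1).round(1));return P
for n,pts,o,z in[("an floor",[(205,145),(311,146),(417,147),(522,149)],(182,185),38),("ch tops",[(250,160),(354,182),(467,198),(580,213)],(340,198),126)]:
    P=show(n,pts,o,z);c=P.mean(0);d=np.polyfit(np.arange(4),P[:,:2],1)[0];print("mid",c,"step",d,"yaw of -d as +y",np.degrees(np.arctan2(d[0],-d[1])))
show("an corners",[(40,20),(38,265),(690,270),(690,30)],(182,185),50)
show("ch corners",[(80,25),(40,258),(675,362),(705,130)],(340,198),50)
E
```

```text
an floor [[534.6, 305.0, 38.0], [535.2, 253.0, 38.0], [535.8, 200.9, 38.0], [535.9, 149.2, 38.0]] [52.  52.1 51.7]
mid [535.35191909 227.05714595  38.        ] step [  0.45213272 -51.95700419] yaw of -d as +y 0.49857845288351516
ch tops [[495.6, -172.2, 126.0], [486.4, -220.5, 126.0], [480.1, -273.0, 126.0], [474.2, -325.5, 126.0]] [49.2 52.9 52.9]
mid [ 484.08446064 -247.77840509  126.        ] step [ -7.04999495 -51.25253652] yaw of -d as +y -7.832116930657803
an corners [[593.4, 385.3, 50.0], [473.7, 380.9, 50.0], [477.7, 64.5, 50.0], [595.5, 67.4, 50.0]] [119.7 316.4 117.8]
ch corners [[563.0, -99.6, 50.0], [448.4, -81.6, 50.0], [403.9, -393.2, 50.0], [517.7, -408.7, 50.0]] [116.  314.8 114.9]
```

Run:
```python
from bench import r
from h import *
import cv2
yaw=np.radians(-8.2);ex=np.array([np.cos(yaw),np.sin(yaw)]);ey=np.array([-np.sin(yaw),np.cos(yaw)])
c=np.array([484.1,-247.8])
out=[]
for n,(u0,v0,w,h),s in(("top",(340,198,120,65),6),("scene",(175,165,130,75),6)):
    m=r.camera_model(n);i=cv2.imread(f"pics/{n}0.png")[v0:v0+h,u0:u0+w];i=cv2.resize(i,None,fx=s,fy=s,interpolation=cv2.INTER_CUBIC)
    for k in range(4):
        o=c+ey*(78-52*k)
        for z,col in((126,(0,255,255)),):
            P=[np.append(o+ex*a+ey*b,z) for a,b in((26,15),(26,-15),(-26,-15),(-26,15))]
            q=np.array([(proj(m,p)-[u0,v0]+.5)*s-.5 for p in P]).round().astype(int);cv2.polylines(i,[q],True,col,1)
    o=c+ey*132;P=[np.append(o+ex*a+ey*b,50) for a,b in((59,28),(59,-28),(-59,-28),(-59,28))]
    q=np.array([(proj(m,p)-[u0,v0]+.5)*s-.5 for p in P]).round().astype(int);cv2.polylines(i,[q],True,(255,255,0),1)
    cv2.imwrite(f"pics/ov_{n}.png",i)
```

```text
(no output)
```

View pics/ov_top.png

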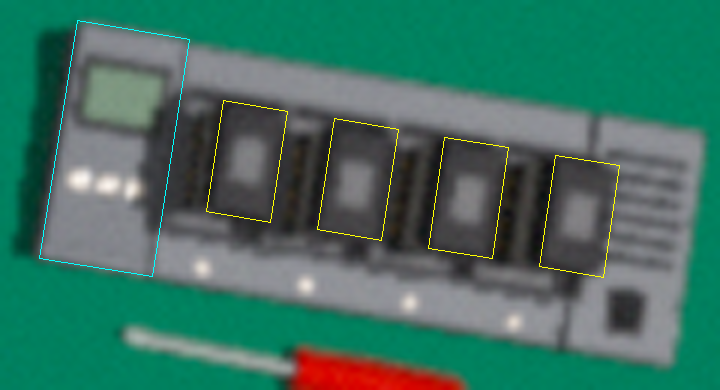

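View pics/ov_scene.png

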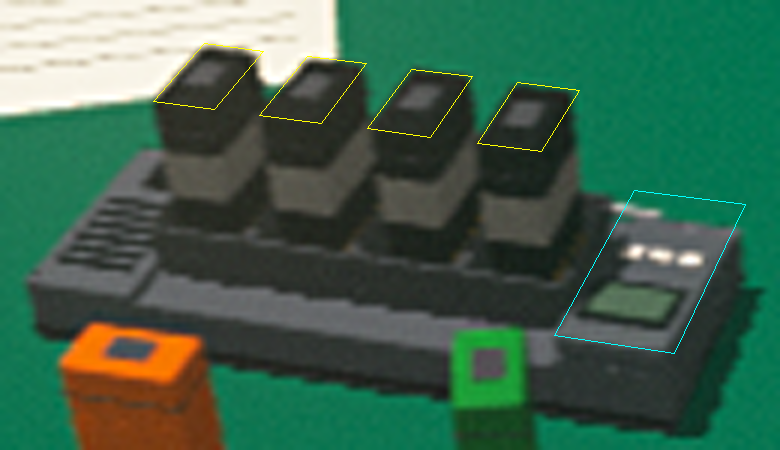

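In the top overlay the predicted pack tops and panel agree with the picture to about 1 mm. In the scene overlay they are about 2 mm off, which is within calibration. Next I work out the moves.

```bash
cat >> h.py <<'E'
def chain(w):
    "waypoints (x,y,z,yaw deg): shifts in tool axes and turn from each to the next"
    for a,b in zip(w,w[1:]):
        y=np.radians(a[3]);d=np.subtract(b[:3],a[:3]);X=[np.cos(y),np.sin(y),0];Y=[np.sin(y),-np.cos(y),0]
        print(round(d@X,1),round(d@Y,1),round(-d[2],1),round(np.radians(a[3]-b[3]),3),'len',round(np.linalg.norm(d)))
E
python3 - <<'E'
from h import *
chain([(190.3,647.6,196.6,163.62),(310,320,210,100),(430,30,210,81.8),(495.2,-170.6,210,81.8),(495.2,-170.6,91,81.8)])
E
```

```text
-207.2 -280.5 -13.4 1.11 len 349
-306.4 67.8 0 0.318 len 314
-189.2 93.1 -0.0 0.0 len 211
0.0 0.0 119.0 0.0 len 119
```

drive_tool --rows "-26 -35 -2 0.14 0;-52 -70 -4 0.28 0;-78 -105 -6 0.42 0;-104 -140 -8 0.56 0;-130 -175 -10 0.7 0;-155 -210 -12 0.84 0;-181 -245 -13 0.98 0;-207 -280 -13 1.11 0" --grip_force 20

```text
time_s: 0.9
tool_pos: [310.1, 319.0, 209.6]
ee_rot: [180.0, -0.0, 99.7]
force: [0.9, 0.5, -0.8]
gripper_width: 1.002
grip_force: 0.0
```

drive_tool --rows "-40 9 0 0.05 0;-80 18 0 0.1 0;-120 27 0 0.15 0;-160 36 0 0.2 0;-200 45 0 0.25 0;-240 54 0 0.3 0;-280 62 0 0.318 0;-306 68 0 0.318 0"

```text
time_s: 1.7
tool_pos: [430.5, 28.8, 209.5]
ee_rot: [-180.0, 0.0, 81.7]
force: [-0.1, 0.6, 1.1]
gripper_width: 1.002
grip_force: 0.0
```

drive_tool --rows "-40 20 0 0 0;-80 40 0 0 0;-120 60 0 0 0;-150 75 0 0 0;-175 87 0 0 0;-189 93 0 0 0;-189 93 0 0 0"

```text
time_s: 2.4
tool_pos: [495.3, -170.2, 209.1]
ee_rot: [-179.9, -0.0, 81.7]
force: [0.5, 0.7, -0.3]
gripper_width: 1.001
grip_force: 0.0
```

drive_tool --rows "0 0 30 0 0;0 0 60 0 0;0 0 85 0 0;0 0 105 0 0;0 0 115 0 0;0 0 118 0 0;0 0 118 0 0"

```text
time_s: 3.1
tool_pos: [495.5, -168.7, 92.2]
ee_rot: [180.0, 0.0, 81.8]
force: [0.1, 0.2, 0.3]
gripper_width: 1.0
grip_force: 0.0
```

drive_tool --rows "0 0 0 0 130;0 0 0 0 180;0 0 0 0 255;0 0 0 0 255;0 0 0 0 255;0 0 0 0 255;0 0 0 0 255;0 0 0 0 255" --grip_force 20

```text
time_s: 3.9
tool_pos: [495.4, -169.2, 91.7]
ee_rot: [180.0, 0.0, 81.8]
force: [0.2, 0.7, 0.6]
gripper_width: 0.555
grip_force: 20.0
```

Run:
```python
from bench import r
import cv2,numpy as np
a=r.snapshot("scene")[130:250,150:330];b=r.snapshot("top")[190:270,330:470]
i=np.zeros((560,720,3),np.uint8)
i=np.vstack([cv2.resize(a,(480,320)),cv2.resize(b,(480,274))])
cv2.imwrite("pics/grip1.png",cv2.cvtColor(i,cv2.COLOR_RGB2BGR));print(r.state()["gripper_width"]*93,r.state()["grip_force"],r.state()["tool_pos"])
```

```text
52.070485075858755 19.97056156396866 [ 495.36436125 -169.22639244   91.70593191]
```

View pics/grip1.png

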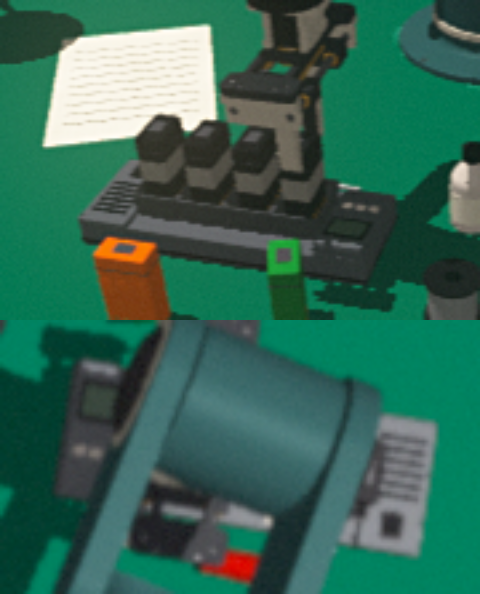

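The gripper holds the bay-one pack at 52 mm opening. It is centred and the neighbouring packs are untouched (scene part about (300,185)).

Run:
```python
from h import *
chain([(495.4,-169.2,181.7,81.8),(515,70,181.7,86),(534.7,305.5,181.7,90.5),(515,70,181.7,86),(487.8,-222.1,181.7,81.8)])
```

```text
239.6 -14.7 -0.0 -0.073 len 240
236.3 3.2 -0.0 -0.079 len 236
-235.3 -21.8 -0.0 0.079 len 236
-293.3 -6.8 -0.0 0.073 len 293
```

drive_tool --rows "0 0 -8 0 255;0 0 -22 0 255;0 0 -40 0 255;0 0 -60 0 255;0 0 -78 0 255;0 0 -88 0 255;0 0 -90 0 255" --grip_force 30

```text
time_s: 4.7
tool_pos: [495.7, -169.3, 183.4]
ee_rot: [179.9, 0.0, 81.8]
force: [-0.3, 0.2, -2.2]
gripper_width: 0.558
grip_force: 30.0
```

drive_tool --rows "15 -1 0 -0.005 255;40 -3 0 -0.015 255;75 -5 0 -0.025 255;113 -7 0 -0.035 255;150 -9 0 -0.045 255;185 -11 0 -0.057 255;215 -13 0 -0.067 255;240 -15 0 -0.073 255"

```text
time_s: 5.5
tool_pos: [514.0, 72.9, 180.6]
ee_rot: [-179.9, -0.0, 86.1]
force: [0.8, 0.2, -2.9]
gripper_width: 0.556
grip_force: 30.0
```

drive_tool --rows "35 0 0 -0.012 255;72 1 0 -0.025 255;110 1 0 -0.038 255;147 2 0 -0.05 255;182 2 0 -0.062 255;210 3 0 -0.075 255;228 3 0 -0.079 255;236 3 0 -0.079 255"

```text
time_s: 6.3
tool_pos: [533.5, 307.2, 180.7]
ee_rot: [-179.9, 0.0, 90.6]
force: [0.4, -0.9, -1.8]
gripper_width: 0.553
grip_force: 30.0
```

drive_tool --rows "0 0 0 0 255;0 0 0 0 255"

```text
time_s: 6.5
tool_pos: [534.1, 304.9, 181.6]
ee_rot: [-180.0, 0.0, 90.5]
force: [0.1, 0.3, -3.2]
gripper_width: 0.554
grip_force: 30.0
```

Run:
```python
from bench import r
import cv2,numpy as np
b=cv2.resize(r.snapshot("scene")[130:260,320:500],None,fx=4,fy=4,interpolation=cv2.INTER_CUBIC)
cv2.imwrite("pics/place1.png",cv2.cvtColor(b,cv2.COLOR_RGB2BGR));s=r.state();print(s["tool_pos"],s["ee_rot"],s["force"],s["moment"])
```

```text
[534.22753216 304.76581445 181.71234733] [1.79994156e+02 1.22546291e-02 9.04615414e+01] [-0.81934449 -0.10119275 -2.35642635] [-0.10264482  0.07438     0.00555948]
```

View pics/place1.png

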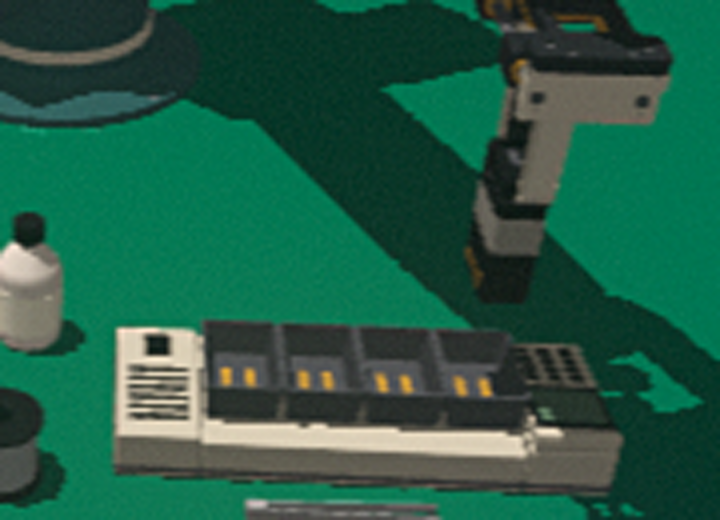

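The pack hangs upright over the bay-one cup. Its front bottom corners are at about (478,298) and (530,300) in the crop. I compare these with the predicted position.

Run:
```python
from bench import r
from h import *
m=r.camera_model("scene")
f=lambda p:((proj(m,np.array(p))-[320,130]+.5)*4-.5).round()
for dy in(-15,15):print(f((560.5,304.8+dy,126)),f((508,304.8+dy,126)))
for y in (305,253,201,149):print(f((534.9,y,37)))
```

```text
[482. 305.] [469. 258.]
[531. 307.] [516. 260.]
[475. 392.]
[396. 388.]
[318. 384.]
[240. 380.]
```

Pack and cup agree to about 1 mm, so I lower it.

drive_tool --rows "0 0 10 0 255;0 0 28 0 255;0 0 46 0 255;0 0 62 0 255;0 0 73 0 255;0 0 80 0 255;0 0 84 0 255;0 0 86 0 255"

```text
time_s: 7.35
tool_pos: [534.3, 305.8, 95.6]
ee_rot: [180.0, -0.0, 90.5]
force: [0.5, -0.6, -1.5]
gripper_width: 0.554
grip_force: 30.0
```

drive_tool --rows "0 0 1 0 255;0 0 2 0 255;0 0 3 0 255;0 0 4 0 255;0 0 4 0 255;0 0 4 0 255"

```text
time_s: 7.95
tool_pos: [534.2, 305.7, 91.7]
ee_rot: [180.0, -0.0, 90.5]
force: [0.5, 0.7, -2.0]
gripper_width: 0.556
grip_force: 30.0
```

drive_tool --rows "0 0 0.5 0 255;0 0 1 0 255;0 0 1 0 255;0 0 1 0 255"

```text
time_s: 8.35
tool_pos: [534.3, 305.9, 91.7]
ee_rot: [180.0, -0.0, 90.5]
force: [-1.5, 0.1, 7.3]
gripper_width: 0.557
grip_force: 30.0
```

drive_tool --rows "0 0 0 0 90;0 0 0 0 60;0 0 0 0 0;0 0 0 0 0;0 0 0 0 0;0 0 0 0 0"

```text
time_s: 8.95
tool_pos: [534.2, 305.7, 90.6]
ee_rot: [-180.0, 0.0, 90.5]
force: [0.1, -0.2, -0.4]
gripper_width: 0.991
grip_force: 0.0
```

drive_tool --rows "0 0 -20 0 0;0 0 -50 0 0;0 0 -80 0 0;0 0 -91 0 0;0 0 -91 0 0"

```text
time_s: 9.45
tool_pos: [534.7, 306.0, 183.1]
ee_rot: [179.9, -0.1, 90.5]
force: [0.6, 0.7, 0.0]
gripper_width: 1.002
grip_force: 0.0
```

drive_tool --rows "-48 -4 0 0.02 0;-96 -9 0 0.04 0;-144 -13 0 0.06 0;-192 -18 0 0.079 0;-235 -22 0 0.079 0"

```text
time_s: 9.95
tool_pos: [513.2, 68.5, 179.7]
ee_rot: [-179.9, 0.0, 85.9]
force: [0.5, 0.2, 0.4]
gripper_width: 1.005
grip_force: 0.0
```

Run:
```python
from bench import r
import cv2,numpy as np
a=cv2.resize(r.snapshot("scene")[150:260,320:500],(720,300),interpolation=cv2.INTER_CUBIC)
b=cv2.resize(r.snapshot("top")[185:235,182:302],(720,300),interpolation=cv2.INTER_CUBIC)
cv2.imwrite("pics/done1.png",cv2.cvtColor(np.vstack([a,b]),cv2.COLOR_RGB2BGR))
from h import *
p=r.state()["tool_pos"];print(p,r.state()["ee_rot"]);chain([(*p,r.state()["ee_rot"][2]),(487.8,-222.1,181.7,81.8)])
```

```text
[513.48136975  66.61890185 179.98438601] [-1.79916621e+02  6.49507366e-02  8.57623786e+01]
-289.8 -4.3 -1.7 0.069 len 290
```

View pics/done1.png

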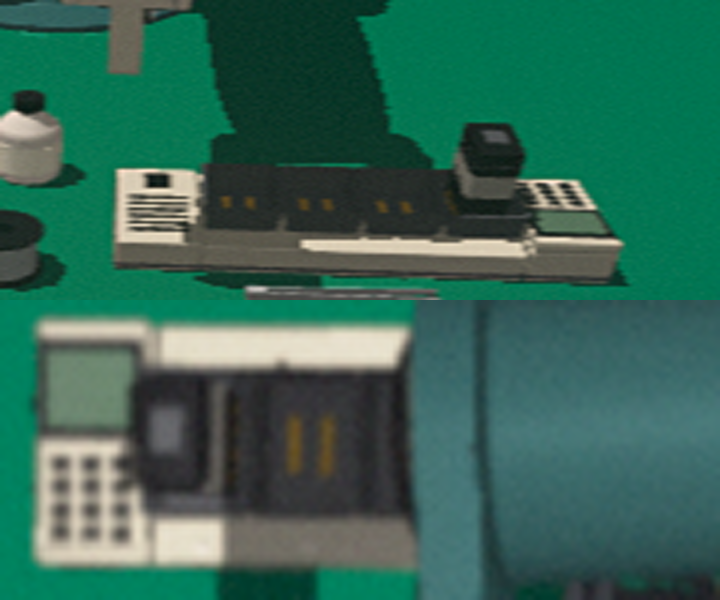

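Pack one stands upright in bay one (top label at crop (168,435)) and the other cups are empty. I move on to pack two.

drive_tool --rows "-40 -1 0 0.01 0;-85 -2 0 0.02 0;-130 -2 0 0.03 0;-175 -3 0 0.045 0;-220 -4 -1 0.06 0;-260 -4 -1 0.069 0;-290 -4 -1 0.069 0;-290 -4 -1 0.069 0"

```text
time_s: 10.85
tool_pos: [489.4, -220.8, 180.6]
ee_rot: [-179.9, -0.0, 81.9]
force: [-0.4, 1.1, 0.3]
gripper_width: 1.005
grip_force: 0.0
```

drive_tool --rows "0 0 0 0 0;0 0 0 0 0"

```text
time_s: 11.05
tool_pos: [490.1, -217.5, 181.8]
ee_rot: [-179.9, -0.0, 82.1]
force: [0.6, -0.2, 0.1]
gripper_width: 1.0
grip_force: 0.0
```

Run:
```python
from bench import r
from h import *
m=r.camera_model("top");print(ray(m,(182+168.5/6-.5,185+135.5/6-.5),126))
s=r.state();print(s["tool_pos"],s["ee_rot"][2]);chain([(*s["tool_pos"],s["ee_rot"][2]),(487.8,-221.5,91.5,81.8)])
```

```text
[533.28620569 303.49250664 126.        ]
[ 490.10831881 -217.45087742  181.83128341] 82.08103107142912
-4.3 -1.7 90.3 0.005 len 90
```

drive_tool --rows "-4 -2 15 0.005 0;-4 -2 40 0.005 0;-4 -2 62 0.005 0;-4 -2 78 0.005 0;-4 -2 87 0.005 0;-4 -2 90 0.005 0;-4 -2 90 0.005 0;-4 -2 90 0.005 0"

```text
time_s: 11.85
tool_pos: [487.9, -222.3, 93.5]
ee_rot: [179.9, 0.0, 81.8]
force: [-0.1, -0.2, 0.6]
gripper_width: 1.0
grip_force: 0.0
```

drive_tool --rows "0 0 0 0 130;0 0 0 0 180;0 0 0 0 255;0 0 0 0 255;0 0 0 0 255;0 0 0 0 255;0 0 0 0 255;0 0 0 0 255" --grip_force 30

```text
time_s: 12.65
tool_pos: [487.5, -222.2, 92.7]
ee_rot: [-180.0, -0.0, 81.7]
force: [-0.0, 0.1, 0.6]
gripper_width: 0.556
grip_force: 29.9
```

drive_tool --rows "0 0 -8 0 255;0 0 -22 0 255;0 0 -40 0 255;0 0 -60 0 255;0 0 -78 0 255;0 0 -88 0 255;0 0 -90 0 255"

```text
time_s: 13.35
tool_pos: [487.9, -222.4, 184.4]
ee_rot: [179.9, 0.0, 81.8]
force: [0.7, 0.5, -1.9]
gripper_width: 0.556
grip_force: 29.9
```

Run:
```python
from bench import r
from h import *
s=r.state();print(s["tool_pos"],s["ee_rot"][2],s["gripper_width"]*93);chain([(*s["tool_pos"],s["ee_rot"][2]),(510,15,181.7,86),(535,253,181.7,90.5)])
```

```text
[ 487.93218651 -222.39116339  184.44533112] 81.7507453674742 51.74181431924812
238.1 -12.2 2.7 -0.074 len 238
239.2 8.3 -0.0 -0.079 len 239
```

drive_tool --rows "15 -1 0 -0.005 255;40 -3 0 -0.015 255;75 -5 0 -0.025 255;113 -7 0 -0.035 255;150 -9 0 -0.045 255;185 -10 0 -0.057 255;215 -11 0 -0.067 255;238 -12 0 -0.074 255"

```text
time_s: 14.15
tool_pos: [509.1, 17.6, 181.7]
ee_rot: [-179.9, -0.0, 86.1]
force: [0.4, -0.2, -0.9]
gripper_width: 0.554
grip_force: 29.9
```

drive_tool --rows "35 1 0 -0.012 255;72 2 0 -0.025 255;110 3 0 -0.038 255;147 5 0 -0.05 255;182 6 0 -0.062 255;210 7 0 -0.075 255;230 8 0 -0.079 255;239 8 0 -0.079 255"

```text
time_s: 14.95
tool_pos: [533.6, 254.9, 181.4]
ee_rot: [-179.9, 0.0, 90.6]
force: [0.1, 0.2, -1.5]
gripper_width: 0.554
grip_force: 29.9
```

drive_tool --rows "0 0 0 0 255;0 0 0 0 255;0 0 0 0 255"

```text
time_s: 15.25
tool_pos: [534.4, 252.1, 182.7]
ee_rot: [180.0, 0.0, 90.5]
force: [-0.2, -0.1, -0.9]
gripper_width: 0.556
grip_force: 29.9
```

Run:
```python
from bench import r
from h import *
s=r.state();print(s["tool_pos"],s["ee_rot"][2],s["gripper_width"]*93);chain([(*s["tool_pos"],s["ee_rot"][2]),(535,253,92.7,90.5)])
```

```text
[534.39902713 252.11748031 182.6516362 ] 90.46778498966749 51.718927732584255
0.9 0.6 90.0 -0.001 len 90
```

drive_tool --rows "1 0 10 0 255;1 0 28 0 255;1 0 46 0 255;1 0 62 0 255;1 0 73 0 255;1 0 80 0 255;1 0 84 0 255;1 0 86 0 255"

```text
time_s: 16.05
tool_pos: [534.6, 254.0, 96.6]
ee_rot: [180.0, -0.0, 90.5]
force: [0.2, 0.1, -1.3]
gripper_width: 0.558
grip_force: 29.9
```

drive_tool --rows "0 0 1 0 255;0 0 2 0 255;0 0 3 0 255;0 0 4 0 255;0 0 4 0 255;0 0 4 0 255"

```text
time_s: 16.65
tool_pos: [534.5, 254.0, 92.7]
ee_rot: [180.0, 0.0, 90.5]
force: [-1.1, 0.3, -1.4]
gripper_width: 0.559
grip_force: 29.9
```

drive_tool --rows "0 0 0.5 0 255;0 0 1 0 255;0 0 1 0 255;0 0 1 0 255"

```text
time_s: 17.05
tool_pos: [534.5, 254.1, 92.6]
ee_rot: [180.0, -0.0, 90.5]
force: [-4.2, -0.5, 7.2]
gripper_width: 0.556
grip_force: 30.0
```

Run:
```python
from h import *
chain([(534.5,253.5,183,90.5),(508,-10,183,86),(480.4,-273,183,81.8)])
```

```text
-263.3 -28.8 -0.0 0.079 len 265
-264.3 -9.2 -0.0 0.073 len 264
```

drive_tool --rows "0 0 0 0 90;0 0 0 0 60;0 0 0 0 0;0 0 0 0 0;0 0 0 0 0;0 0 0 0 0"

```text
time_s: 17.65
tool_pos: [534.5, 253.9, 91.6]
ee_rot: [-180.0, -0.0, 90.5]
force: [0.6, 0.2, 0.4]
gripper_width: 0.987
grip_force: 0.0
```

drive_tool --rows "0 0 -20 0 0;0 0 -50 0 0;0 0 -80 0 0;0 0 -91 0 0;0 0 -91 0 0"

```text
time_s: 18.15
tool_pos: [535.0, 254.2, 184.0]
ee_rot: [179.9, -0.1, 90.5]
force: [0.1, -0.3, -0.5]
gripper_width: 0.997
grip_force: 0.0
```

drive_tool --rows "-40 -4 0 0.01 0;-85 -9 0 0.02 0;-130 -14 0 0.04 0;-175 -19 0 0.05 0;-220 -24 0 0.065 0;-263 -29 0 0.079 0"

```text
time_s: 18.75
tool_pos: [506.8, -11.0, 180.8]
ee_rot: [-179.9, 0.0, 86.0]
force: [0.6, -0.4, -0.2]
gripper_width: 1.0
grip_force: 0.0
```

drive_tool --rows "-45 -1 0 0.012 0;-90 -3 0 0.025 0;-135 -5 0 0.037 0;-180 -6 0 0.05 0;-220 -8 0 0.06 0;-250 -9 0 0.073 0;-264 -9 0 0.073 0;-264 -9 0 0.073 0"

```text
time_s: 19.55
tool_pos: [479.8, -272.9, 181.0]
ee_rot: [-179.9, -0.0, 81.7]
force: [-0.4, 0.8, -0.3]
gripper_width: 0.999
grip_force: 0.0
```

drive_tool --rows "0 0 0 0 0;0 0 0 0 0"

```text
time_s: 19.75
tool_pos: [480.6, -270.8, 182.4]
ee_rot: [-180.0, -0.0, 81.9]
force: [-0.2, -0.3, 0.9]
gripper_width: 1.001
grip_force: 0.0
```

Run:
```python
from bench import r
from h import *
import cv2
a=cv2.resize(r.snapshot("scene")[150:260,320:500],(720,300),interpolation=cv2.INTER_CUBIC)
b=cv2.resize(r.snapshot("top")[185:235,182:302],(720,300),interpolation=cv2.INTER_CUBIC)
cv2.imwrite("pics/done2.png",cv2.cvtColor(np.vstack([a,b]),cv2.COLOR_RGB2BGR))
s=r.state();print(s["tool_pos"],s["ee_rot"][2]);chain([(*s["tool_pos"],s["ee_rot"][2]),(480.4,-273,92,81.8)])
```

```text
[ 480.66005917 -271.01577374  182.69568967] 81.8864849030667
-2.0 0.0 90.7 0.002 len 91
```

View pics/done2.png

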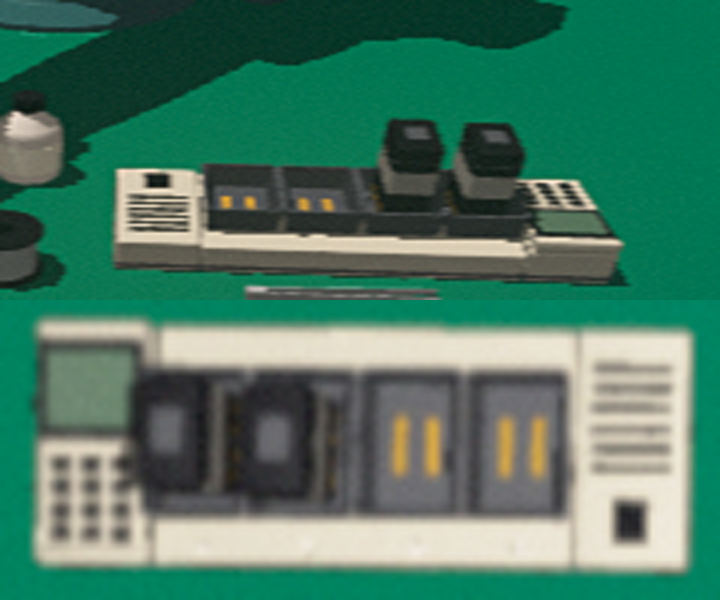

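Packs one and two stand upright and home in bays one and two (top labels at crop (168,435) and (275,438)). I move on to pack three.

drive_tool --rows "-2 0 15 0.002 0;-2 0 40 0.002 0;-2 0 62 0.002 0;-2 0 78 0.002 0;-2 0 87 0.002 0;-2 0 91 0.002 0;-2 0 91 0.002 0;-2 0 91 0.002 0"

```text
time_s: 20.65
tool_pos: [480.5, -274.2, 92.5]
ee_rot: [179.9, 0.0, 81.7]
force: [0.7, 0.2, 0.6]
gripper_width: 1.0
grip_force: 0.0
```

drive_tool --rows "0 0 0 0 130;0 0 0 0 180;0 0 0 0 255;0 0 0 0 255;0 0 0 0 255;0 0 0 0 255;0 0 0 0 255;0 0 0 0 255"

```text
time_s: 21.45
tool_pos: [480.1, -274.0, 91.6]
ee_rot: [-180.0, 0.0, 81.7]
force: [-0.5, 0.3, 1.3]
gripper_width: 0.559
grip_force: 29.8
```

drive_tool --rows "0 0 -8 0 255;0 0 -22 0 255;0 0 -40 0 255;0 0 -60 0 255;0 0 -78 0 255;0 0 -88 0 255;0 0 -90 0 255"

```text
time_s: 22.15
tool_pos: [480.5, -274.3, 183.3]
ee_rot: [179.9, 0.0, 81.7]
force: [0.6, 0.1, -1.8]
gripper_width: 0.557
grip_force: 29.8
```

Run:
```python
from bench import r
from h import *
s=r.state();print(s["tool_pos"],s["ee_rot"][2],s["gripper_width"]*93);chain([(*s["tool_pos"],s["ee_rot"][2]),(508,-36,183,86),(536,201,183,90.5)])
```

```text
[ 480.49077764 -274.25711774  183.31980025] 81.6934198655187 51.77345877823053
239.7 -7.2 0.3 -0.075 len 240
238.4 11.4 0 -0.079 len 239
```

drive_tool --rows "15 0 0 -0.005 255;40 -1 0 -0.015 255;75 -2 0 -0.025 255;113 -3 0 -0.035 255;150 -4 0 -0.045 255;185 -5 0 -0.057 255;215 -6 0 -0.067 255;240 -7 0 -0.075 255"

```text
time_s: 22.95
tool_pos: [507.3, -33.1, 180.7]
ee_rot: [-179.9, -0.0, 86.1]
force: [-0.4, -0.6, -2.5]
gripper_width: 0.557
grip_force: 29.8
```

drive_tool --rows "35 1 0 -0.012 255;72 3 0 -0.025 255;110 5 0 -0.038 255;147 7 0 -0.05 255;182 9 0 -0.062 255;210 10 0 -0.075 255;230 11 0 -0.079 255;238 11 0 -0.079 255"

```text
time_s: 23.75
tool_pos: [534.6, 203.1, 180.4]
ee_rot: [-179.9, 0.0, 90.6]
force: [-0.7, -0.7, -3.1]
gripper_width: 0.559
grip_force: 29.8
```

drive_tool --rows "0 0 0 0 255;0 0 0 0 255;0 0 0 0 255"

```text
time_s: 24.05
tool_pos: [535.4, 200.3, 181.6]
ee_rot: [-180.0, 0.0, 90.5]
force: [0.5, 1.2, -2.4]
gripper_width: 0.556
grip_force: 29.8
```

Run:
```python
from bench import r
from h import *
s=r.state();print(s["tool_pos"],s["ee_rot"][2],s["gripper_width"]*93);chain([(*s["tool_pos"],s["ee_rot"][2]),(535.5,201,91.6,90.5)])
```

```text
[535.3811653  200.27498531 181.61464391] 90.46129384246849 51.731636244076995
0.7 0.1 90.0 -0.001 len 90
```

drive_tool --rows "0 0 10 0 255;0 0 28 0 255;0 0 46 0 255;0 0 62 0 255;0 0 73 0 255;0 0 80 0 255;0 0 84 0 255;0 0 86 0 255"

```text
time_s: 24.85
tool_pos: [535.6, 201.2, 95.6]
ee_rot: [180.0, -0.0, 90.5]
force: [-0.2, -0.7, -2.7]
gripper_width: 0.552
grip_force: 29.8
```

drive_tool --rows "0 0 1 0 255;0 0 2 0 255;0 0 3 0 255;0 0 4 0 255;0 0 4 0 255;0 0 4 0 255"

```text
time_s: 25.45
tool_pos: [535.5, 201.1, 91.7]
ee_rot: [180.0, -0.0, 90.5]
force: [-0.1, -0.6, -2.0]
gripper_width: 0.558
grip_force: 29.8
```

drive_tool --rows "0 0 0.5 0 255;0 0 1 0 255;0 0 1 0 255;0 0 1 0 255"

```text
time_s: 25.85
tool_pos: [535.5, 201.3, 91.6]
ee_rot: [180.0, -0.0, 90.5]
force: [-4.9, -0.9, 7.4]
gripper_width: 0.555
grip_force: 29.9
```

Run:
```python
from h import *
chain([(535.4,201.5,182,90.5),(505,-60,182,86),(473,-325,182,81.8)])
```

```text
-261.2 -32.7 -0.0 0.079 len 263
-266.6 -13.4 0 0.073 len 267
```

drive_tool --rows "0 0 0 0 90;0 0 0 0 60;0 0 0 0 0;0 0 0 0 0;0 0 0 0 0;0 0 0 0 0"

```text
time_s: 26.45
tool_pos: [535.5, 201.1, 90.6]
ee_rot: [-180.0, 0.0, 90.5]
force: [-0.3, 0.0, -0.1]
gripper_width: 0.987
grip_force: 0.0
```

drive_tool --rows "0 0 -20 0 0;0 0 -50 0 0;0 0 -80 0 0;0 0 -91 0 0;0 0 -91 0 0"

```text
time_s: 26.95
tool_pos: [536.0, 201.3, 183.0]
ee_rot: [179.9, -0.0, 90.5]
force: [-0.1, 0.2, -0.5]
gripper_width: 1.003
grip_force: 0.0
```

drive_tool --rows "-40 -5 0 0.01 0;-85 -10 0 0.02 0;-130 -16 0 0.04 0;-175 -22 0 0.05 0;-220 -28 0 0.065 0;-261 -33 0 0.079 0"

```text
time_s: 27.55
tool_pos: [503.7, -61.9, 179.8]
ee_rot: [-179.9, -0.0, 85.9]
force: [0.9, -0.1, 0.8]
gripper_width: 1.002
grip_force: 0.0
```

drive_tool --rows "-45 -2 0 0.012 0;-90 -4 0 0.025 0;-135 -7 0 0.037 0;-180 -9 0 0.05 0;-220 -11 0 0.06 0;-250 -13 0 0.073 0;-267 -13 0 0.073 0;-267 -13 0 0.073 0"

```text
time_s: 28.35
tool_pos: [472.6, -326.7, 180.0]
ee_rot: [-179.9, -0.1, 81.7]
force: [-0.7, -0.1, -0.8]
gripper_width: 0.998
grip_force: 0.0
```

drive_tool --rows "0 0 0 0 0;0 0 0 0 0;0 0 0 0 0"

```text
time_s: 28.65
tool_pos: [473.5, -324.5, 181.7]
ee_rot: [180.0, -0.0, 81.9]
force: [0.8, 0.2, -0.9]
gripper_width: 1.0
grip_force: 0.0
```

Run:
```python
from bench import r
from h import *
import cv2
a=cv2.resize(r.snapshot("scene")[150:240,170:500],(792,216),interpolation=cv2.INTER_CUBIC)
b=cv2.resize(r.snapshot("top")[185:235,182:302],(792,330),interpolation=cv2.INTER_CUBIC)
cv2.imwrite("pics/done3.png",cv2.cvtColor(np.vstack([a,b]),cv2.COLOR_RGB2BGR))
s=r.state();print(s["tool_pos"],s["ee_rot"][2]);chain([(*s["tool_pos"],s["ee_rot"][2]),(473.3,-325,92,81.8)])
```

```text
[ 473.46085945 -324.85684981  181.82492121] 81.87071650508122
-0.2 -0.1 89.8 0.001 len 90
```

View pics/done3.png

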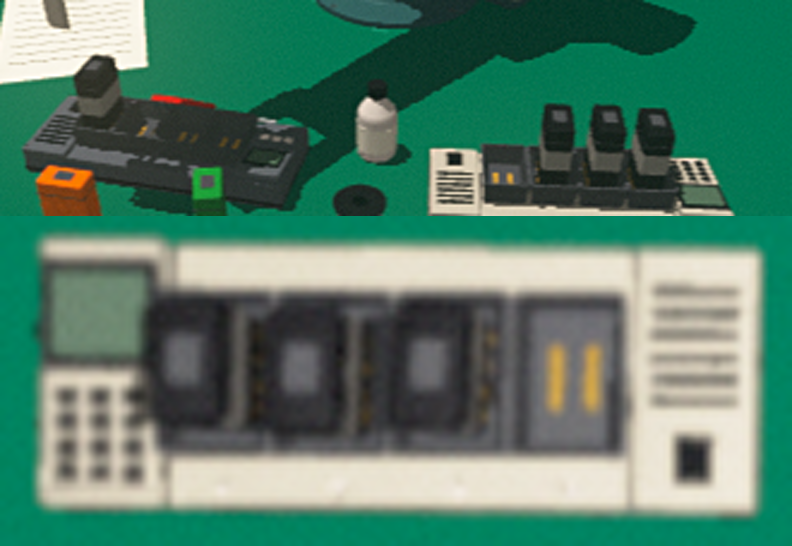

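Packs one to three stand home in the analyser (labels at (183,360), (300,367) and (428,362)). Bay four is empty and pack four is still in the charger. I move on to pack four.

drive_tool --rows "0 0 15 0 0;0 0 40 0 0;0 0 62 0 0;0 0 78 0 0;0 0 87 0 0;0 0 90 0 0;0 0 90 0 0;0 0 90 0 0"

```text
time_s: 29.55
tool_pos: [473.5, -325.9, 92.6]
ee_rot: [179.9, 0.0, 81.8]
force: [0.2, -0.4, 0.7]
gripper_width: 0.998
grip_force: 0.0
```

drive_tool --rows "0 0 0 0 130;0 0 0 0 180;0 0 0 0 255;0 0 0 0 255;0 0 0 0 255;0 0 0 0 255;0 0 0 0 255;0 0 0 0 255"

```text
time_s: 30.35
tool_pos: [473.2, -325.6, 91.7]
ee_rot: [180.0, -0.0, 81.8]
force: [0.3, -0.1, -1.1]
gripper_width: 0.559
grip_force: 30.0
```

drive_tool --rows "0 0 -8 0 255;0 0 -22 0 255;0 0 -40 0 255;0 0 -60 0 255;0 0 -78 0 255;0 0 -88 0 255;0 0 -90 0 255"

```text
time_s: 31.05
tool_pos: [473.5, -325.8, 183.3]
ee_rot: [179.9, 0.1, 81.8]
force: [-0.2, 0.0, -2.7]
gripper_width: 0.553
grip_force: 30.0
```

Run:
```python
from bench import r
from h import *
s=r.state();print(s["tool_pos"],s["ee_rot"][2],s["gripper_width"]*93);chain([(*s["tool_pos"],s["ee_rot"][2]),(505,-88,183,86),(536.5,149.5,183,90.5)])
```

```text
[ 473.52572994 -325.84556667  183.30206902] 81.80676304968286 51.46127432264415
239.9 -2.7 0.3 -0.073 len 240
239.1 14.9 -0.0 -0.079 len 240
```

drive_tool --rows "15 0 0 -0.005 255;40 0 0 -0.015 255;75 -1 0 -0.025 255;113 -1 0 -0.035 255;150 -2 0 -0.045 255;185 -2 0 -0.057 255;215 -3 0 -0.067 255;240 -3 0 -0.073 255"

```text
time_s: 31.85
tool_pos: [503.9, -85.2, 180.7]
ee_rot: [-179.9, -0.0, 86.1]
force: [0.4, -0.9, -1.7]
gripper_width: 0.553
grip_force: 30.0
```

drive_tool --rows "35 2 0 -0.012 255;72 4 0 -0.025 255;110 7 0 -0.038 255;147 9 0 -0.05 255;182 11 0 -0.062 255;210 13 0 -0.075 255;230 14 0 -0.079 255;239 15 0 -0.079 255"

```text
time_s: 32.65
tool_pos: [535.3, 151.7, 180.5]
ee_rot: [-179.9, 0.0, 90.6]
force: [-0.5, 0.3, -2.6]
gripper_width: 0.557
grip_force: 30.0
```

drive_tool --rows "0 0 0 0 255;0 0 0 0 255;0 0 0 0 255"

```text
time_s: 32.95
tool_pos: [536.0, 148.9, 181.6]
ee_rot: [-180.0, 0.0, 90.5]
force: [0.1, 0.7, -3.5]
gripper_width: 0.555
grip_force: 30.0
```

Run:
```python
from bench import r
from h import *
s=r.state();print(s["tool_pos"],s["ee_rot"][2],s["gripper_width"]*93);chain([(*s["tool_pos"],s["ee_rot"][2]),(536,149.5,91.7,90.5)])
```

```text
[535.96162476 148.93650113 181.55581374] 90.46347235197284 51.6582223048164
0.6 0.0 89.9 -0.001 len 90
```

drive_tool --rows "0 0 10 0 255;0 0 28 0 255;0 0 46 0 255;0 0 62 0 255;0 0 73 0 255;0 0 80 0 255;0 0 84 0 255;0 0 86 0 255"

```text
time_s: 33.75
tool_pos: [536.2, 149.8, 95.6]
ee_rot: [180.0, -0.0, 90.5]
force: [0.9, -0.1, -1.5]
gripper_width: 0.558
grip_force: 30.0
```

drive_tool --rows "0 0 1 0 255;0 0 2 0 255;0 0 3 0 255;0 0 4 0 255;0 0 4 0 255;0 0 4 0 255"

```text
time_s: 34.35
tool_pos: [536.1, 149.8, 91.7]
ee_rot: [180.0, -0.0, 90.5]
force: [-0.3, -0.6, -2.0]
gripper_width: 0.557
grip_force: 30.0
```

drive_tool --rows "0 0 0.5 0 255;0 0 1 0 255;0 0 1 0 255;0 0 1 0 255"

```text
time_s: 34.75
tool_pos: [536.2, 149.9, 91.6]
ee_rot: [180.0, -0.0, 90.5]
force: [-4.4, -0.6, 7.0]
gripper_width: 0.555
grip_force: 30.0
```

drive_tool --rows "0 0 0 0 90;0 0 0 0 60;0 0 0 0 0;0 0 0 0 0;0 0 0 0 0;0 0 0 0 0"

```text
time_s: 35.35
tool_pos: [536.1, 149.8, 90.6]
ee_rot: [-180.0, -0.0, 90.5]
force: [-0.3, -0.5, 0.0]
gripper_width: 0.992
grip_force: 0.0
```

drive_tool --rows "0 0 -20 0 0;0 0 -50 0 0;0 0 -80 0 0;0 0 -91 0 0;0 0 -91 0 0"

```text
time_s: 35.85
tool_pos: [536.7, 149.9, 182.9]
ee_rot: [179.9, -0.0, 90.5]
force: [0.5, 0.7, -0.2]
gripper_width: 1.001
grip_force: 0.0
```

drive_tool --rows "-40 -5 0 0 0;-85 -10 0 0 0;-130 -16 0 0 0;-175 -22 0 0 0;-220 -28 0 0 0;-250 -33 0 0 0;-260 -33 0 0 0;-260 -33 0 0 0"

```text
time_s: 36.65
tool_pos: [505.1, -111.2, 180.2]
ee_rot: [-179.9, -0.0, 90.4]
force: [-1.0, 0.1, 0.8]
gripper_width: 1.001
grip_force: 0.0
```

drive_tool --rows "0 0 0 0 0;0 0 0 0 0;0 0 0 0 0;0 0 0 0 0"

```text
time_s: 37.05
tool_pos: [505.6, -109.8, 181.7]
ee_rot: [180.0, -0.0, 90.6]
force: [-0.2, -0.2, -0.2]
gripper_width: 1.001
grip_force: 0.0
```

Run:
```python
from bench import r
from h import *
import cv2
a=cv2.resize(r.snapshot("scene")[150:240,300:500],(720,270),interpolation=cv2.INTER_CUBIC)
b=cv2.resize(r.snapshot("top")[185:235,182:302],(720,300),interpolation=cv2.INTER_CUBIC)
cv2.imwrite("pics/done4.png",cv2.cvtColor(np.vstack([a,b]),cv2.COLOR_RGB2BGR))
```

```text
(no output)
```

View pics/done4.png

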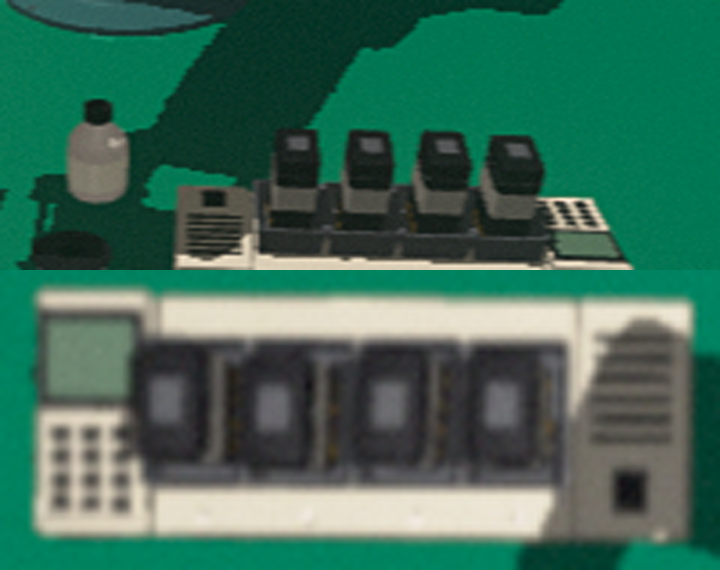

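All four packs stand upright and home in the analyser (top labels at (168,403), (273,405), (390,403) and (503,405)), and the arm is clear.

```bash
python3 -c "
from bench import r
print(r.hand_in())"
```

```text
the job is handed in; nothing more can be done
None
```

I moved all four packs in order, each from its charger bay into the analyser bay of the same number; the last picture showed them upright and home with the arm clear, and I handed the job in at about 37 s (no verdict was returned).

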